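# Clear down the binding bench and start the drying timer

## Task

Clear down the bench: lower every brush from the drying rack gently, bristles up, into the steel brush tin so that it stands on the tin's floor and leans out over the notched side, and put every paper weight flat into the storage slot that has its own shape. Once all of that is away, set the loose timer with its plain end against the steel bench stop and start it by pushing its button in fully while the stop braces it, then leave it there against the stop. Do not disturb the other things on the bench.

Things in the scene. Friction and masses are not known exactly. Their poses are not given: they have to be found in the camera images.
- tin: Deep rectangular steel brush tin, fixed to the bench, open at the top. Outside 76 mm (its x) by 116 mm (its y), walls 4 mm, floor 6 mm thick. Origin: centre of its underside, z up. Its -x wall is the notched side: 100 mm high, with its rim carrying 12 mm high teeth (to 112 mm) that leave three notches about 21 mm wide centred at y = -35, 0 and +35 mm. The other three walls are plain, 112 mm high.
- rack: Wooden drying rack, fixed, 150 (its x) x 70 x 60 mm high; three upright holes 16 mm wide, 54 mm deep, at x = -50, 0, +50 mm. Origin: centre of its underside. At the start the brushes stand in it, bristles up, feet 6 mm above the bench.
- brush1_mid (a point): Mid-point of a round brush, 215 mm long, 40 g (None if absent). Its z axis runs along the brush from the foot of the handle (at -107.5 mm) to the bristle end (at +107.5 mm). Wooden handle 11 mm thick up to 145 mm from the foot, steel ferrule 15 mm thick from 145 to 180 mm, rigid bristle head up to 21 mm thick from 180 to 215 mm. The mid-point reads 113.5 mm above the bench in the rack.
- brush1_top (a point): Bristle end of brush1; same axes.
- brush2_mid (a point): Mid-point of a round brush, 215 mm long, 40 g (None if absent). Its z axis runs along the brush from the foot of the handle (at -107.5 mm) to the bristle end (at +107.5 mm). Wooden handle 11 mm thick up to 145 mm from the foot, steel ferrule 15 mm thick from 145 to 180 mm, rigid bristle head up to 21 mm thick from 180 to 215 mm. The mid-point reads 113.5 mm above the bench in the rack.
- brush2_top (a point): Bristle end of brush2; same axes.
- brush3_mid (a point): Mid-point of a round brush, 215 mm long, 40 g (None if absent). Its z axis runs along the brush from the foot of the handle (at -107.5 mm) to the bristle end (at +107.5 mm). Wooden handle 11 mm thick up to 145 mm from the foot, steel ferrule 15 mm thick from 145 to 180 mm, rigid bristle head up to 21 mm thick from 180 to 215 mm. The mid-point reads 113.5 mm above the bench in the rack.
- brush3_top (a point): Bristle end of brush3; same axes.
- weight_round_mid (a point): Paper weight: steel disc 62 mm across, 24 mm high, with a round knob 18 mm thick standing on its centre from 24 to 62 mm above its underside; about 0.5 kg (None if absent). The point is on its vertical axis, 31 mm above its underside.
- weight_square_mid (a point): Paper weight: steel block 56 x 56 mm, 24 mm high, with a bar handle 36 mm (along x) by 16 mm (along y) standing on its centre from 24 to 62 mm above its underside; about 0.5 kg (None if absent). The point is on its vertical axis, 31 mm above its underside.
- weight_bar_mid (a point): Paper weight: oblong steel block 90 (its x) x 36 mm, 24 mm high, with a bar handle 36 mm (along x) by 16 mm (along y) standing on its centre from 24 to 62 mm above its underside; about 0.5 kg (None if absent). The point is on its vertical axis, 31 mm above its underside.
- slot_round_floor (a point): Storage slot for that weight: wooden block 120 (its x) x 88 mm, 18 mm high, on a 6 mm board, fixed, with a recess in its middle, round, 75 mm across, 14 mm deep; a paper card with the weight's outline lies along its -x edge. The point is the centre of the recess floor (10 mm above the bench); x along the block.
- slot_square_floor (a point): Storage slot for that weight: wooden block 120 (its x) x 88 mm, 18 mm high, on a 6 mm board, fixed, with a recess in its middle, square, 69 x 69 mm, 14 mm deep; a paper card with the weight's outline lies along its -x edge. The point is the centre of the recess floor (10 mm above the bench); x along the block.
- slot_bar_floor (a point): Storage slot for that weight: wooden block 120 (its x) x 88 mm, 18 mm high, on a 6 mm board, fixed, with a recess in its middle, oblong, 103 (its x) x 49 mm, 14 mm deep; a paper card with the weight's outline lies along its -x edge. The point is the centre of the recess floor (10 mm above the bench); x along the block.
- stop: Steel bench stop, fixed: an upright bar 20 mm thick (its x), 140 mm wide (its y), 35 mm high. Origin: centre of the bar's underside. Its flat face towards -x (at x = -10 mm) is the one to brace against.
- timer_mid (a point): Centre of the loose white timer, a box 80 (its x) x 56 (its y) x 36 mm high, 0.18 kg, standing on the bench with its dark display up; 18 mm above the bench. Its push button is on the -x end; its plain +x end goes against the stop.
- timer_button_face (a point): Centre of the button's outer face: 22 mm across, standing 12 mm out of the timer's -x end, 20 mm above the bench; it is pushed towards the timer's +x.
- timer_button (a joint): Travel of the timer's button, m: 0 out, 0.007 fully in. Spring return, 2 N to start and 5.5 N to go fully in; the timer alone slides at roughly 1 to 3 N.
- tape_roll: Bystander: paper tape roll lying flat, 84 mm across, 24 high. Origin: centre of its underside.
- ink_jar: Bystander: jar, 60 mm across, 75 high. Origin: centre of its underside.
- glue_bottle: Bystander: slim bottle, 40 mm across, 100 high. Origin: centre of its underside.
- mug: Bystander: white mug, 80 mm across, 90 high. Origin: centre of its underside.
- varnish_can: Bystander: can, 80 mm across, 110 high. Origin: centre of its underside.
- sponge_block: Bystander: sponge block 110 x 70 x 40 mm. Origin: centre of its underside.

How it is judged:
By the outcome, as a careful person would: the job done as asked, in the order asked, and still so for the second after the job is handed in, with the robot touching nothing.
Of brush1, brush2, brush3 only 2 to 3 are there at a start; the rules pass over those that are not, and their reading is None.
Of weight_round, weight_square, weight_bar only 2 to 3 are there at a start; the rules pass over those that are not, and their reading is None.
At some moment in a run one of timer, weight_round, weight_square, weight_bar may be knocked a few centimetres aside while the robot is not near it.
It also fails if it takes over 210 s, if anything falls off the work surface, if the arm or the gripper's body presses on something with over 40 N, if the wrist force passes 120 N, or if a joint passes its speed limit or range.

## Robot

A 6-joint arm with a two-finger parallel gripper is mounted at the origin on the work surface. World frame = base frame: x ahead of the robot, y to its left, z up, the work surface at z = 0. Lengths are in m, angles in rad, forces in N, time in s.
With the tool pointing down it reaches from about 0.3 to 0.825 m from the base axis. Payload 5.4 kg.
Tool frame: the origin (TCP) lies at the very end of the fingers, on their centre line; the grasp point (between the pads) lies 19 mm behind it; z points along the fingers, y is the line along which they close (so a half turn about z gives the same grasp; the last joint's range is limited). The gripper opens to 92 mm and grips with 3 to 60 N. Pads are 20 mm wide; open, the fingers measure 128 mm over their backs; the gripper's body (75 mm by 189 mm) begins 69 mm behind the grasp point.
Start: joints at [1.128, 0.158, 1.597, -0, 1.386, -0.21], TCP at [0.133, 0.559, 0.215] pointing down, gripper open.
Joint ranges: [-2.91, 2.91], [-0.94, 2.29], [0.18, 2.7], [-1.29, 4.43], [0.17, 2.64], [-3, 3]. Speed limits (rad/s): [2.57, 2.57, 3.14, 3.14, 3.14, 3.14].

## Interface

Orientations are given as a rotation vector (axis times angle).
In Python, from workcell import bot gives the robot as it stands. Calls block until the motion is done:
- bot.goto(position, orientation): joint-space move of the TCP to a pose.
- bot.line_to(position, rot=None, max_speed=0.15): straight line of the TCP; rot=None keeps the orientation; max_speed is the mean speed in m/s.
- bot.set_joints(angles): joint-space move.
- bot.set_gripper(opening, newtons=None): opening from 0.0 (shut) to 1.0 (fully open); newtons is the grip in N (None keeps the last); returns when the fingers have stopped.
- bot.hold(seconds).
- bot.inverse_kinematics(position, orientation): joint angles nearest the present ones, or None.
- bot.read_camera(name): name is "scene" or "top" or "wrist"; returns a dict with "pixels" (480x640x3 uint8, blue, green, red), "fx", "fy", "cx", "cy" (pixels), "R" (3x3) and "t" (3): a world point X has camera coordinates R X + t. Camera axes: x right, y down, z forward; pixel columns grow to the right and rows downward; lengths in m; the calibration is good to about 2 mm. A picture is of the moment at which its call begins. There is no depth.
A pose or a line that the arm cannot do raises bot.MotionError and nothing moves.
- bot.job_done(): hands the job in; it is judged then, once.
Readings, each from a call of its own:
- bot.current_clock(): time.
- bot.current_joints(): joint angles.
- bot.current_joint_vel(): joint speeds.
- bot.current_effort(): joint torques, N m.
- bot.current_ee_pos(): TCP position.
- bot.current_tool_rot(): TCP orientation.
- bot.current_contact_force(): force on the tool from outside, world axes, zero at the start.
- bot.current_ft_torque(): the same for the moment, N m.
- bot.current_opening(): opening from 0.0 (shut) to 1.0 (fully open).
- bot.current_grip_force(): force on a finger pad.
Only numpy, scipy, OpenCV 4.12 (cv2) and the standard library are available. Lean on these libraries where they do the work, as an engineer would, in place of code of your own. Each camera call takes 0.05 s, during which the arm holds its last target. There are 200 camera calls.

## Working session

There is one attempt and no reset: what is moved stays moved. The work goes in short steps, each a Python script; the robot and the scene stay as the last script left them, time stands still between calls to the robot, and variables do not carry over. Pictures are saved under pics/ and viewed, at most 15 in all, crops included, and the job is handed in when it is done.

```bash
ls; mkdir -p pics; python3 - <<'E'
from workcell import bot
import cv2
for n in ("scene","top"):
    c=bot.read_camera(n); cv2.imwrite(f"pics/{n}0.png",c["pixels"])
    print(n,c["fx"],c["fy"],c["cx"],c["cy"],c["R"],c["t"])
E
```

```text
pics
scene 559.328505174639 559.328505174639 319.29400534313686 243.90477559111142 [[-0.85095751  0.52521349 -0.00470236]
 [ 0.31917932  0.50998675 -0.79877286]
 [-0.41712813 -0.68122266 -0.60161434]] [ 0.50116789 -0.03990125  1.48077299]
top 612.333404867408 612.333404867408 317.0176816512127 235.9759759769196 [[ 0.00992507 -0.9999443  -0.00359144]
 [-0.97948955 -0.00899907 -0.20129389]
 [ 0.20125036  0.00551563 -0.97952431]] [-0.00901481  0.58429655  1.63004918]
```

View pics/scene0.png

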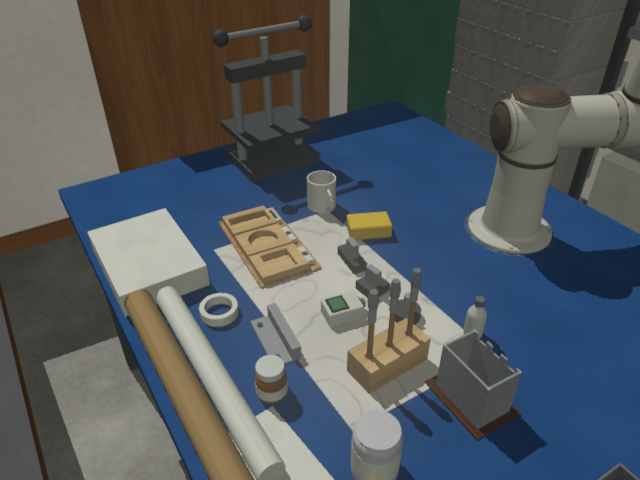

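View pics/top0.png

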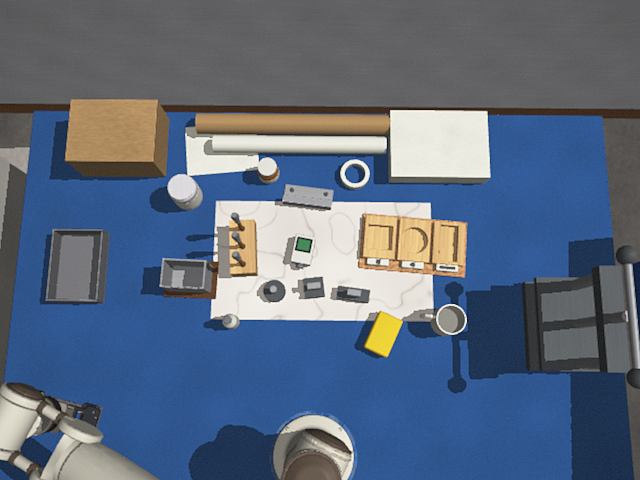

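The scene view shows three brushes, three weights (front to back: round, square, bar) and the timer. In the top view the tin is at about (187,276), the rack at (243,248), the timer at (302,248), the weights at (273,290), (312,287) and (350,294), the stop at (307,196) and the slots at (380,240), (415,240) and (450,245). I'll enlarge crops for exact pixels.

```bash
python3 - <<'E'
import cv2
t=cv2.imread("pics/top0.png")
def crop(x0,y0,x1,y1,s,n):
    c=cv2.resize(t[y0:y1,x0:x1],None,fx=s,fy=s,interpolation=cv2.INTER_CUBIC)
    for x in range(x0,x1,10):
        cv2.line(c,((x-x0)*s,0),((x-x0)*s,6 if x%20 else 14),(0,255,255),1)
        if x%20==0: cv2.putText(c,str(x),((x-x0)*s+2,12),0,.35,(0,255,255),1)
    for y in range(y0,y1,10):
        cv2.line(c,(0,(y-y0)*s),(6 if y%20 else 14,(y-y0)*s),(0,255,255),1)
        if y%20==0: cv2.putText(c,str(y),(2,(y-y0)*s-2),0,.35,(0,255,255),1)
    cv2.imwrite("pics/"+n,c)
crop(150,200,310,320,5,"cl.png"); crop(280,180,440,300,5,"cm.png"); crop(350,200,480,300,6,"cr.png")
E
```

```text
(no output)
```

View pics/cl.png

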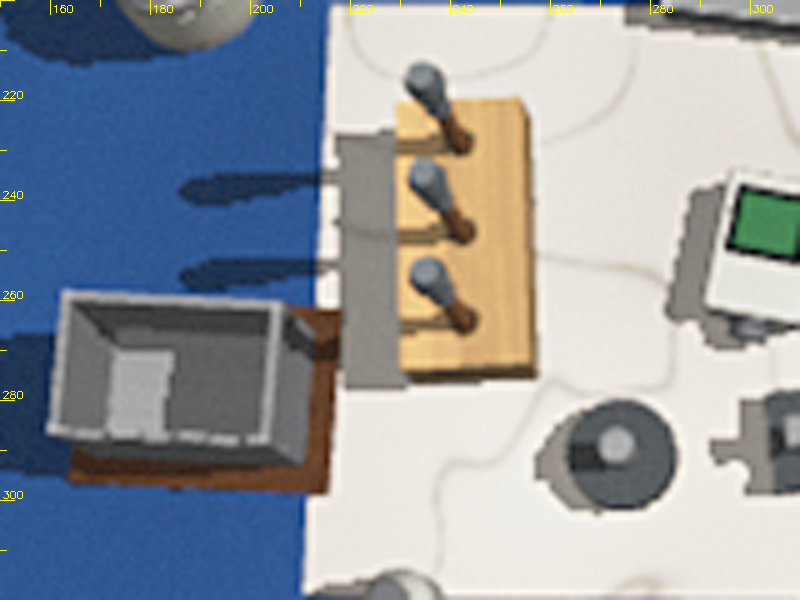

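View pics/cm.png

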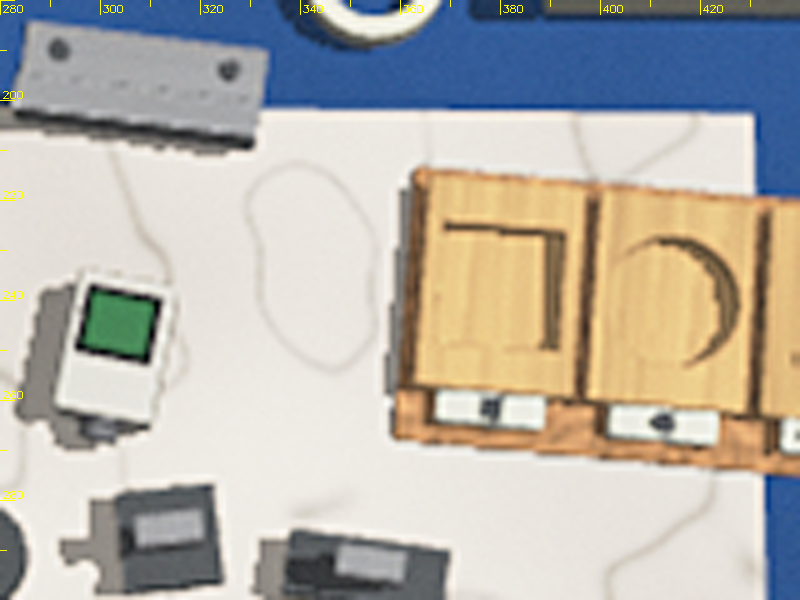

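View pics/cr.png

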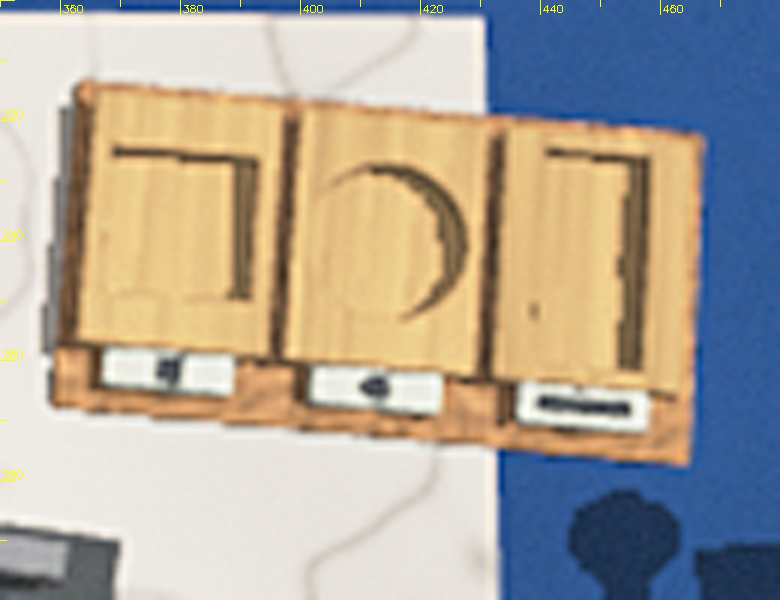

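The crops give these top-camera pixels:
- **Brushes:** tops at about (234.3,214.4), (234.7,234.4) and (235.2,254). They emerge from the rack at (242.4,228), (242.4,246.4) and (242.8,264).
- **Tin:** rim corners at (163,258), (207,260), (202.5,288.6) and (160,286.6). The notched side faces the robot.
- **Slots:** from left to right, square (380,237), round (414.7,240.1) and bar (448.8,243.4).

Next I'll convert these to world positions and write the helpers.

```bash
cat > h.py <<'E'
from workcell import bot
import numpy as np, cv2
from scipy.spatial.transform import Rotation as Ro
def w(c,u,v,z):
    d=c["R"].T@np.array([(u-c["cx"])/c["fx"],(v-c["cy"])/c["fy"],1]); o=-c["R"].T@c["t"]
    return (o+d*(z-o[2])/d[2])[:2]
def pix(c,X):
    p=c["R"]@np.array(X)+c["t"]; return np.array([c["fx"]*p[0]/p[2]+c["cx"],c["fy"]*p[1]/p[2]+c["cy"]])
def rot(zdir,ydir):
    z=np.array(zdir,float);z/=np.linalg.norm(z);y=np.array(ydir,float);y-=z*(y@z);y/=np.linalg.norm(y)
    return Ro.from_matrix(np.c_[np.cross(y,z),y,z]).as_rotvec()
def down(a): # closing line at world angle a (picks the half turn nearest the present tool y)
    y=np.array([np.cos(a),np.sin(a),0]); cur=Ro.from_rotvec(bot.current_tool_rot()).as_matrix()[:,1]
    return rot([0,0,-1], y if y@cur>=0 else -y)
def F(): return np.round(bot.current_contact_force(),1)
def P(): return np.round(bot.current_ee_pos(),4)
E
python3 - <<'E'
from h import *
c=bot.read_camera("top"); s=bot.read_camera("scene")
pr=lambda n,x: print(n,np.round(x,4))
L=[(163,258),(207,260),(202.5,288.6),(160,286.6)]
T=[w(c,*p,.112) for p in L]; pr("tin",np.mean(T,0)); pr("",T); e=(T[3]-T[2])+(T[0]-T[1]); pr("tin y dir",np.arctan2(e[1],e[0]))
B=[w(c,*p,.221) for p in[(234.2,214.4),(234.6,234.4),(235.2,254)]];H=[w(c,*p,.06) for p in [(242.4,228),(242.4,246.4),(242.8,264)]]
pr("btop",B);pr("bhole",H)
rk=[w(c,*p,.06) for p in [(229.2,220),(254.4,219.4),(257.2,274),(229.6,273.6)]];pr("rack",np.mean(rk,0));pr("",rk)
S=[w(c,*p,.024) for p in[(380,237.25),(414.7,240.1),(448.8,243.4)]];pr("slots sq,rd,bar",S);d=S[0]-S[2];pr("slot y ang",np.arctan2(d[1],d[0]))
pr("round",[w(c,273.4,288.6,.062),w(c,274.4,291,.024)])
pr("square",[w(c,313.8,285.4,.062),w(c,314,287.6,.024)]);d=w(c,307,283,.062)-w(c,320,281.6,.062);pr("ang",np.arctan2(d[1],d[0]))
pr("bar",w(c,354.4,292.2,.062));d=w(c,338.4,286,.024)-w(c,370,290,.024);pr("ang",np.arctan2(d[1],d[0]))
t=[w(c,*p,.036) for p in[(297,234),(314.4,236.4),(310.4,265),(291,261.6)]];pr("timer",np.mean(t,0));d=t[0]+t[1]-t[2]-t[3];pr("x ang",np.arctan2(d[1],d[0]))
a,b=w(c,283,202,.035),w(c,330.6,208.5,.035);pr("stopface",[a,b]);pr("ang",np.arctan2(*(a-b)[::-1]))
pr("glue,mug",[w(c,230,318,.1),w(c,451,319,.09)])
for n,X in zip(("b1","b2","b3"),B): pr(n+" scene",pix(s,[*X,.221]))
for n,X in zip(("tin",),[np.mean(T,0)]): pr("tin scene",pix(s,[*X,.112]))
E
```

```text
tin [0.4699 0.3488]
 [[0.5101 0.4045]
 [0.5058 0.2874]
 [0.4297 0.2957]
 [0.4339 0.4077]]
tin y dir 1.5338
btop [[0.6045 0.204 ]
 [0.5533 0.2011]
 [0.5037 0.1978]]
bhole [[0.6049 0.2032]
 [0.5531 0.2014]
 [0.5042 0.1987]]
rack [0.5528 0.2009]
 [[0.6272 0.2406]
 [0.6296 0.1708]
 [0.477  0.1585]
 [0.4774 0.2337]]
slots sq,rd,bar [[ 0.5896 -0.1806]
 [ 0.5823 -0.2781]
 [ 0.5737 -0.3736]]
slot y ang 1.4888
round [[0.4373 0.1132]
 [0.4351 0.1132]]
square [[0.447  0.0039]
 [0.4456 0.0037]]
ang 1.6881
bar [ 0.4296 -0.106 ]
ang 1.4537
timer [0.5512 0.0348]
x ang -0.1591
stopface [[ 0.6867  0.094 ]
 [ 0.669  -0.0409]]
ang 1.4399
glue,mug [[ 0.3545  0.2222]
 [ 0.3582 -0.3585]]
b1 scene [373.5834 290.9985]
b2 scene [396.3012 279.6994]
b3 scene [417.0768 269.1188]
tin scene [481.4168 357.2212]
```

Camera estimates agree with the stated geometry (spacing, widths). Next I check the tin with the wrist camera and test that the leaned poses are reachable.

```bash
cat >> h.py <<'E'
TIN=np.array([.470,.349]); TA=-0.037; TH=np.radians(31.)
def tw(x,y,z): # tin frame -> world
    c,s=np.cos(TA),np.sin(TA); return np.array([TIN[0]+c*x-s*y,TIN[1]+s*x+c*y,z])
UX=np.array([np.cos(TA),np.sin(TA),0])
BU=-np.sin(TH)*UX+np.cos(TH)*np.array([0,0,1]) # brush axis, foot->bristles
BV=np.cos(TH)*UX+np.sin(TH)*np.array([0,0,1])
def tcp_for_foot(ynotch,d,up=0.,back=0.,xL=.0225):
    foot=tw(xL,ynotch,.006)+.0055*BV
    return foot+BU*(d-.019+back)+np.array([0,0,up])
E
python3 - <<'E'
from h import *
bot.goto([.40,.349,.36],down(np.pi/2))
c=bot.read_camera("wrist"); im=c["pixels"].copy(); cv2.imwrite("pics/w1raw.png",im)
for X in [tw(x,y,.112) for x in(-.038,.038) for y in(-.058,.058)]+[tw(-.036,y,.1) for y in(-.035,0,.035)]:
    cv2.drawMarker(im,tuple(int(round(q)) for q in pix(c,X)),(0,0,255),1,10,1)
cv2.imwrite("pics/w1.png",im)
for yn in(-.035,0,.035):
    for b in(0,.07,.14):
        for sg in(1,-1):
            q=bot.inverse_kinematics(tcp_for_foot(yn,.159,.006,b),rot(-BU,sg*BV)); print(yn,b,sg,None if q is None else np.round(q,2))
E
```

```text
-0.035 0 1 [ 0.6  -0.13  2.16 -0.48  0.73  0.93]
-0.035 0 -1 [ 0.6  -0.13  2.16 -0.48  0.73 -2.21]
-0.035 0.07 1 [ 0.66 -0.29  2.15 -0.44  0.89  0.91]
-0.035 0.07 -1 [ 0.66 -0.29  2.15 -0.44  0.89 -2.24]
-0.035 0.14 1 [ 0.72 -0.41  2.12 -0.42  1.06  0.9 ]
-0.035 0.14 -1 [ 0.72 -0.41  2.12 -0.42  1.06 -2.24]
0 0 1 [ 0.67 -0.05  2.08 -0.51  0.75  1.02]
0 0 -1 [ 0.67 -0.05  2.08 -0.51  0.75 -2.12]
0 0.07 1 [ 0.73 -0.19  2.08 -0.47  0.9   0.99]
0 0.07 -1 [ 0.73 -0.19  2.08 -0.47  0.9  -2.15]
0 0.14 1 [ 0.79 -0.31  2.05 -0.45  1.06  0.98]
0 0.14 -1 [ 0.79 -0.31  2.05 -0.45  1.06 -2.16]
0.035 0 1 [ 0.73  0.03  2.   -0.53  0.78  1.08]
0.035 0 -1 [ 0.73  0.03  2.   -0.53  0.78 -2.06]
0.035 0.07 1 [ 0.78 -0.1   2.   -0.49  0.92  1.06]
0.035 0.07 -1 [ 0.78 -0.1   2.   -0.49  0.92 -2.08]
0.035 0.14 1 [ 0.85 -0.21  1.97 -0.47  1.07  1.05]
0.035 0.14 -1 [ 0.85 -0.21  1.97 -0.47  1.07 -2.09]
```

View pics/w1.png

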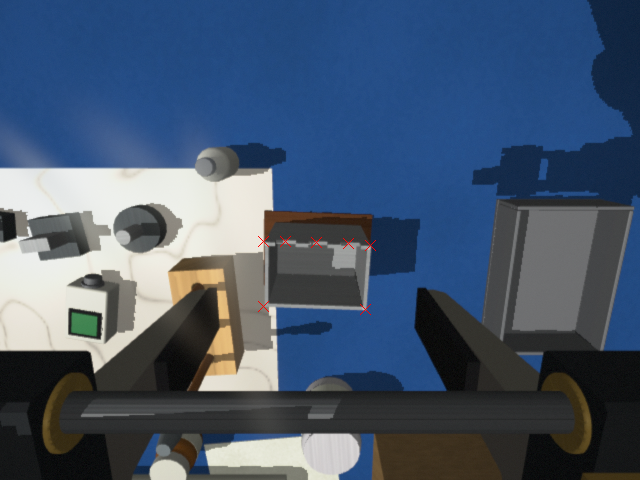

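The wrist view shows the tin at about (266–371, 243–308). My predicted corners fall within 2–4 px, so I'll zoom in to check the notches.

```bash
python3 - <<'E'
import cv2
a=cv2.imread("pics/w1raw.png")[225:325,250:385];b=cv2.imread("pics/w1.png")[225:325,250:385]
import numpy as np
cv2.imwrite("pics/w2.png",cv2.resize(np.vstack([a[:35],b]),None,fx=5.5,fy=4.4*1,interpolation=cv2.INTER_CUBIC))
E
```

```text
(no output)
```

View pics/w2.png

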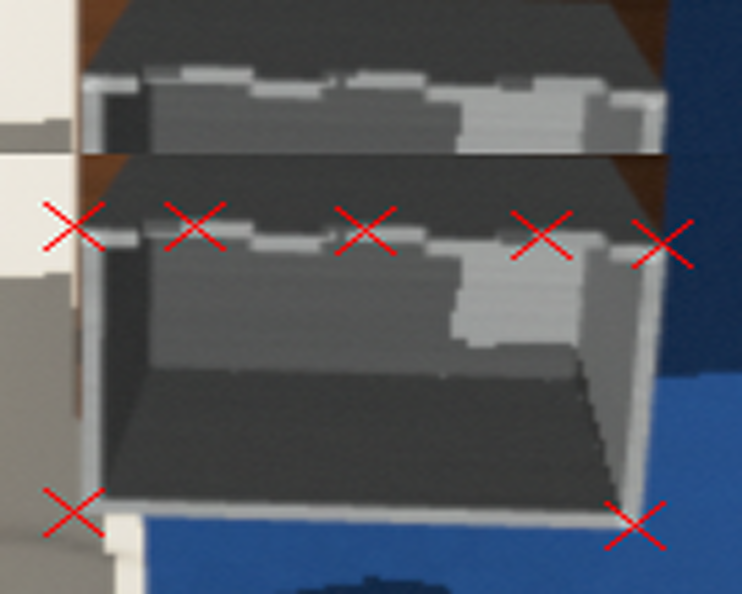

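Notches are seen at crop x of 199, 378 and 555, against predictions of 195, 366 and 541, so the tin sits about 1.8 mm further in +y. First brush now.

```bash
sed -i 's/\.470,\.349\]/.470,.3508]/' h.py; cat >> h.py <<'E'
D=.163
def take(b):
    x,y=b; r=down(np.pi/2)
    bot.set_gripper(.6); bot.goto([x,y,.30],r); bot.line_to([x,y,.157],max_speed=.2); bot.line_to([x,y,D+.006-.019],max_speed=.08)
    bot.set_gripper(0,15); print("grip",bot.current_opening(),bot.current_grip_force(),F())
    bot.line_to([x,y,.31]); print("lifted",bot.current_opening())
    bot.line_to([x,.30,.31],max_speed=.25)
def place(yn,sg=1):
    r=rot(-BU,sg*BV)
    bot.goto(tcp_for_foot(yn,D,.012,.16),r); bot.line_to(tcp_for_foot(yn,D,.012),max_speed=.15)
    bot.hold(.3); f0=F()
    for k in range(1,18):
        bot.line_to(tcp_for_foot(yn,D,.012-.001*k),max_speed=.03); bot.hold(.1); f=F()-f0
        if np.linalg.norm(f)>2: break
    print("contact at up=",.012-.001*k,f,P())
def release():
    q=bot.current_ee_pos(); bot.set_gripper(.4); bot.hold(.3)
    bot.line_to(q+BU*.10,max_speed=.12); print(bot.current_clock())
E
python3 - <<'E'
from h import *
q6=bot.current_joints(); print(np.round(q6,2))
take((.504,.1983)); place(.035)
c=bot.read_camera("scene"); cv2.imwrite("pics/s1.png",cv2.resize(c["pixels"][220:460,370:610],None,fx=2.5,fy=2.5,interpolation=cv2.INTER_CUBIC))
print(bot.current_clock())
E
```

```text
[ 0.49 -0.01  1.49  0.    1.66 -1.08]
grip 0.2142565544046777 15.000034346976463 [0.3 0.4 0.4]
lifted 0.2097315909347513
contact at up= -0.002999999999999999 [-1.7  1.   4.5] [0.4246 0.3879 0.1299]
15.425
```

View pics/s1.png

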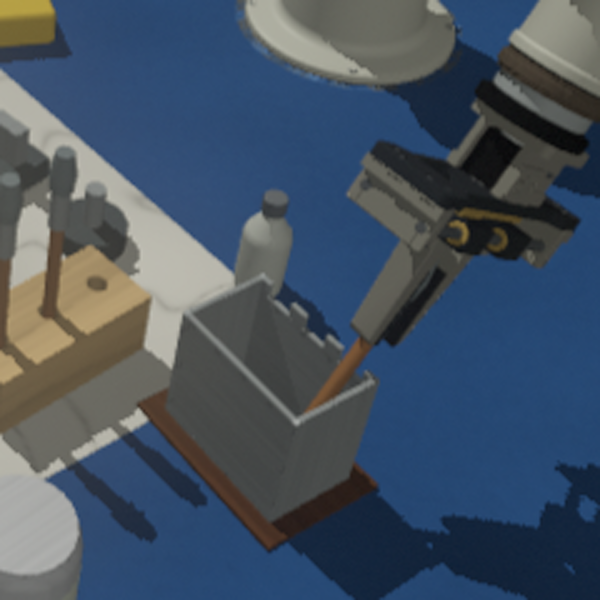

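The brush leans through its notch, with the handle crossing the rim at about (360,350) in the crop and the foot down inside. Releasing it and moving on to the second brush.

```bash
python3 - <<'E'
from h import *
release()
c=bot.read_camera("scene"); cv2.imwrite("pics/s2.png",cv2.resize(c["pixels"][220:460,370:610],None,fx=2.5,fy=2.5,interpolation=cv2.INTER_CUBIC))
E
```

```text
17.15
```

View pics/s2.png

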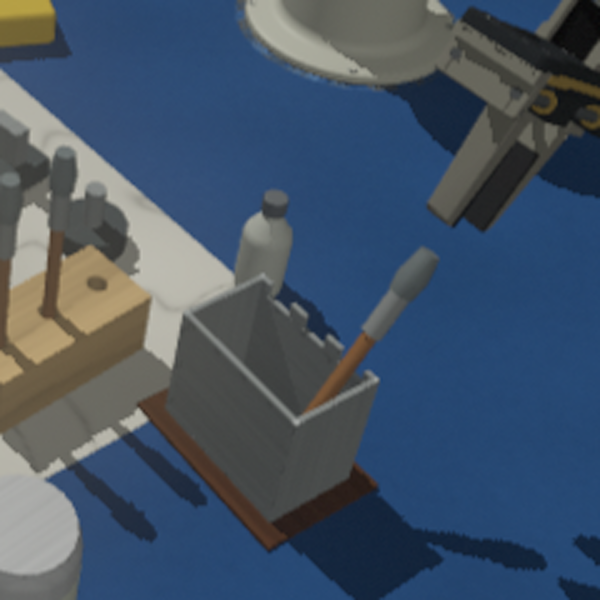

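The first brush stands in its notch, leaning out stably with its top at (415,270) in the crop. Now the other two.

```bash
python3 - <<'E'
from h import *
take((.5532,.2013)); place(0); release()
take((.6047,.2036)); place(-.035); release()
c=bot.read_camera("scene"); a=cv2.resize(c["pixels"][220:460,370:610],None,fx=1.65,fy=1.65,interpolation=cv2.INTER_CUBIC)
bot.goto([.30,.15,.40],down(np.pi/2))
c=bot.read_camera("top"); cv2.imwrite("pics/t3full.png",c["pixels"])
b=cv2.resize(c["pixels"][180:330,150:420],None,fx=2.9,fy=2.9,interpolation=cv2.INTER_CUBIC)[:, :780]
o=np.zeros((396+435,783,3),np.uint8)
cv2.imwrite("pics/s3.png",a); cv2.imwrite("pics/t3.png",b); print(bot.current_clock())
E
```

```text
grip 0.21246861518012145 15.000018735408958 [-0.3 -0.3  0.7]
lifted 0.21379069354554064
contact at up= -0.002 [ 0.6 -0.4  1.9] [0.4233 0.3527 0.1305]
31.3167
grip 0.21172233490721895 15.000033353235267 [0.3 0.4 0.3]
lifted 0.2092914934462956
contact at up= -0.0010000000000000009 [ 0.7 -1.1  1.9] [0.4219 0.3176 0.1313]
45.2833
46.4
```

View pics/s3.png

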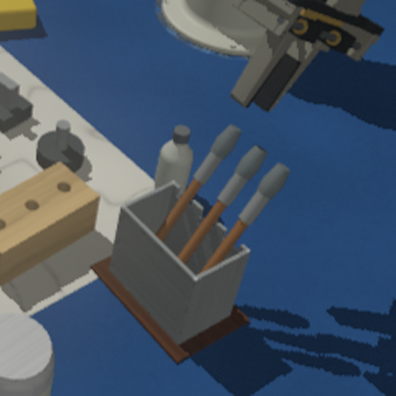

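View pics/t3.png

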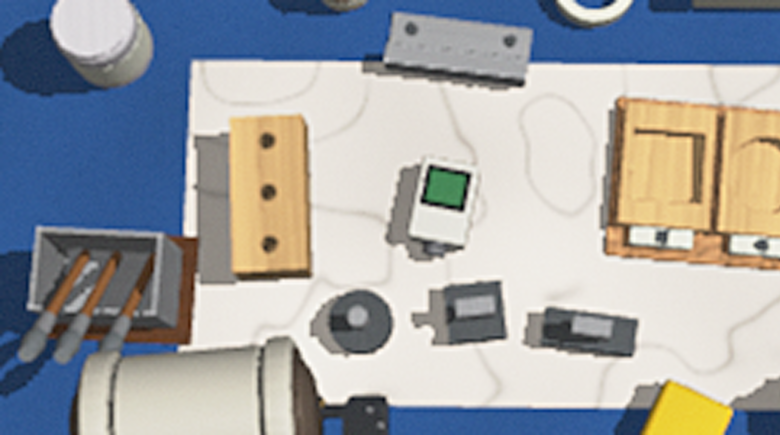

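All three brushes are in the tin, leaning through their notches, and the weights and timer haven't moved. Weights next, re-matching the image before each grasp to catch a knock.

```bash
cat >> h.py <<'E'
REF=cv2.imread("pics/t3full.png")
BOX={"round":(256,278,288,305),"square":(300,274,326,302),"bar":(334,283,374,308),"timer":(286,230,318,272)}
def shift(n):
    x0,y0,x1,y1=BOX[n]; m=30; im=bot.read_camera("top")["pixels"]
    r=cv2.matchTemplate(im[y0-m:y1+m,x0-m:x1+m],REF[y0:y1,x0:x1],cv2.TM_CCOEFF_NORMED); _,v,_,p=cv2.minMaxLoc(r)
    return (p[0]-m,p[1]-m,round(float(v),3))
SL={"square":(.5896,-.1806),"round":(.5823,-.2781),"bar":(.5737,-.3736)}
def wtake(p,a):
    bot.set_gripper(.5); r=down(a); bot.goto([*p,.16],r); bot.line_to([*p,.028],max_speed=.12)
    bot.set_gripper(0,40); print("grip",round(bot.current_opening(),3),F())
    bot.line_to([*p,.15]); print("lift",round(bot.current_opening(),3),F())
def wput(n,a):
    p=SL[n]; bot.goto([*p,.15],down(a)); bot.line_to([*p,.043],max_speed=.1); bot.hold(.3); f0=F()
    for z in np.arange(.042,.0355,-.001):
        bot.line_to([*p,z],max_speed=.03); bot.hold(.1)
        if abs(F()[2]-f0[2])>2.5: break
    print("down at",z,F()-f0)
    bot.set_gripper(.5); bot.line_to([*p,.16]); print(bot.current_clock())
E
python3 - <<'E'
from h import *
print([shift(n) for n in BOX])
wtake((.4296,-.106),-.117); wput("bar",1.4888)
print([shift(n) for n in BOX])
c=bot.read_camera("top"); cv2.imwrite("pics/t4.png",cv2.resize(c["pixels"][180:330,250:490],None,fx=3.2,fy=3.2,interpolation=cv2.INTER_CUBIC))
E
```

```text
[(0, 0, 1.0), (0, 0, 0.999), (0, 0, 1.0), (0, 0, 1.0)]
grip 0.17 [ 2.4 -0.2  0.5]
lift 0.174 [-0.6 -0.3 -5.2]
down at 0.037 [-3.1  2.  10.6]
57.8833
[(-1, -3, 0.65), (0, 0, 0.885), (-24, -1, 0.381), (0, 0, 0.751)]
```

View pics/t4.png

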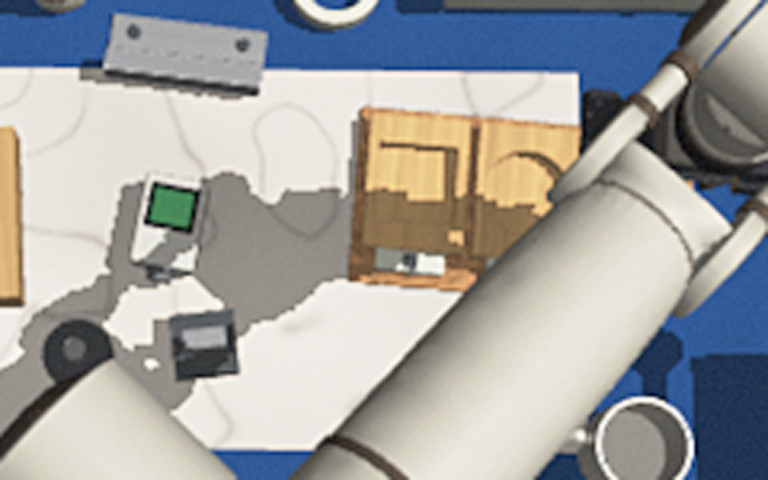

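The arm and its shadow hide the slots, but the timer and the square and round weights look unmoved. I'll park the arm and check before each grasp.

```bash
python3 - <<'E'
from h import *
park=lambda: bot.goto([.30,.15,.40],down(np.pi/2))
park(); s=shift("round"); print([shift(n) for n in BOX])
if s[:2]==(0,0) and s[2]>.9:
    wtake((.4365,.1132),-.082); wput("round",-.082)
    park(); s=shift("square"); print([shift(n) for n in BOX])
    if s[:2]==(0,0) and s[2]>.9:
        wtake((.4463,.0038),.117); wput("square",-.082); park()
c=bot.read_camera("top"); cv2.imwrite("pics/t5full.png",c["pixels"]); cv2.imwrite("pics/t5.png",cv2.resize(c["pixels"][180:330,270:480],None,fx=3.8,fy=3.8,interpolation=cv2.INTER_CUBIC))
E
```

```text
[(0, 0, 1.0), (0, 0, 0.999), (-27, -1, 0.414), (0, 0, 1.0)]
grip 0.188 [ 2.6  0.2 -0.6]
lift 0.183 [-0.5  0.  -4.6]
down at 0.038 [-1.2 -0.2  3.2]
71.425
[(-25, -25, 0.42), (0, 0, 0.999), (-27, -1, 0.415), (0, 0, 1.0)]
grip 0.173 [2.5 0.3 0.5]
lift 0.176 [-1.   0.3 -4.8]
down at 0.038 [-0.6 -0.1  3.2]
83.675
```

View pics/t5.png

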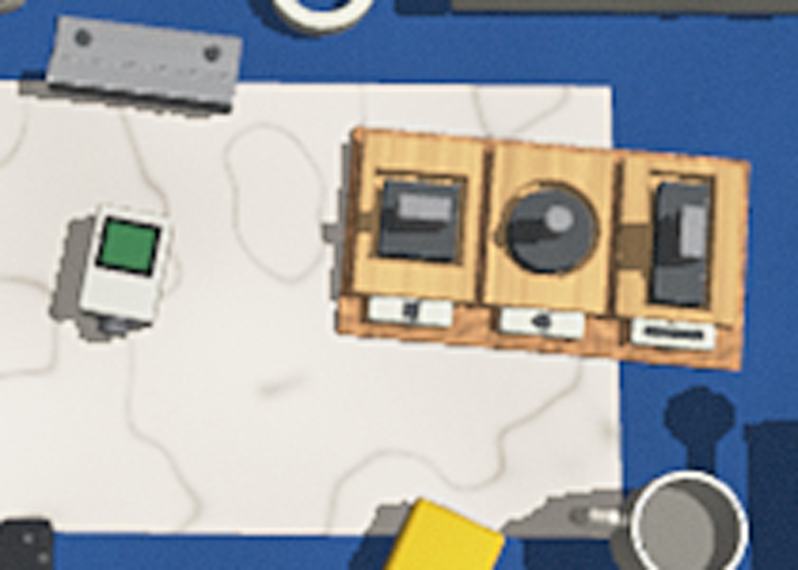

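All three weights lie flat in their slots and the timer is unmoved at about (125,262) in the crop. Now I set the timer against the stop.

```bash
cat >> h.py <<'E'
SN=np.array([np.cos(-.131),np.sin(-.131),0]); SF=np.array([.6779,.0266,0])
E
python3 - <<'E'
from h import *
print(shift("timer"))
bot.set_gripper(1.0); t=np.array([.5512,.0348]); bot.goto([*t,.12],down(1.412)); bot.line_to([*t,.007],max_speed=.1)
bot.set_gripper(0,15); print(bot.current_opening(),F())
bot.line_to([*t,.012],max_speed=.05)
g=SF-SN*.052; r=down(np.pi/2-.131)
bot.line_to([*g[:2],.012],rot=r,max_speed=.06); bot.line_to([*g[:2],.008],max_speed=.03); bot.hold(.3); f0=F(); print(f0)
for k in range(1,20):
    q=g+SN*.001*k; bot.line_to([*q[:2],.008],max_speed=.03); bot.hold(.1); f=F()-f0
    if -f@SN>4: break
print("stop contact: TCP from face",52-k,f,f@SN)
bot.set_gripper(.85); p=bot.current_ee_pos(); bot.line_to([p[0],p[1],.16]); 
bot.goto([.40,.2,.40],down(np.pi/2))
c=bot.read_camera("top"); cv2.imwrite("pics/t6.png",cv2.resize(c["pixels"][180:280,250:370],None,fx=6,fy=6,interpolation=cv2.INTER_CUBIC)); print(bot.current_clock(),p)
E
```

```text
(0, 0, 1.0)
0.6088863399950538 [-0.3 -0.3 -0.4]
[-0.2 -0.  -1.6]
stop contact: TCP from face 37 [-4.9 -1.7  2. ] -4.635952055480213
102.0667 [0.64147509 0.03143154 0.00816965]
```

View pics/t6.png

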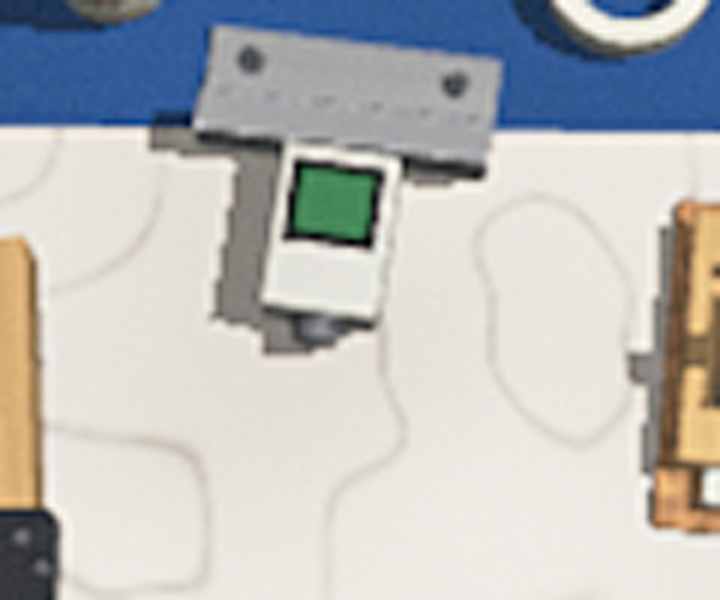

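The timer sits flush against the stop, with its button at (318,328) in the crop. Pushing the button.

```bash
python3 - <<'E'
from h import *
p=np.array([.6415,.0314,0]); r=down(np.pi/2-.131); a=p-SN*.095
bot.goto([*a[:2],.12],r); bot.set_gripper(0,20); bot.line_to([*a[:2],.007],max_speed=.1); bot.hold(.3); f0=F()
for k in range(0,90):
    q=a+SN*.0005*k*(2 if k<20 else 1)+SN*(.010 if k>=20 else 0); bot.line_to([*q[:2],.007],max_speed=.03); bot.hold(.08); f=-(F()-f0)@SN
    if f>1: print(round(np.dot(P()-p,SN)*1000,1),round(f,1),end=' | ')
    if f>14: break
bot.hold(.3); print(F()-f0)
bot.line_to([*a[:2],.007],max_speed=.08); bot.line_to([*a[:2],.16]); bot.goto([.40,.2,.40],down(np.pi/2))
c=bot.read_camera("top"); cv2.imwrite("pics/t7.png",cv2.resize(c["pixels"][180:320,150:480],None,fx=2.4,fy=2.4,interpolation=cv2.INTER_CUBIC)); print(bot.current_clock())
E
```

```text
-94.0 1.3 | -87.0 1.0 | -84.0 1.0 | -81.0 1.2 | -73.9 1.1 | -69.0 1.3 | -67.0 1.4 | -60.2 1.6 | -59.6 2.5 | -59.1 2.5 | -58.6 3.0 | -58.1 4.2 | -57.6 3.8 | -57.1 4.5 | -56.6 4.2 | -56.1 3.6 | -55.6 4.4 | -55.1 4.4 | -54.7 4.6 | -54.3 5.0 | -53.8 5.7 | -53.6 7.0 | -53.5 8.4 | -53.5 10.0 | -53.5 11.7 | -53.5 13.7 | -53.5 15.6 | [-15.1  -0.8  10. ]
132.9333
```

View pics/t7.png

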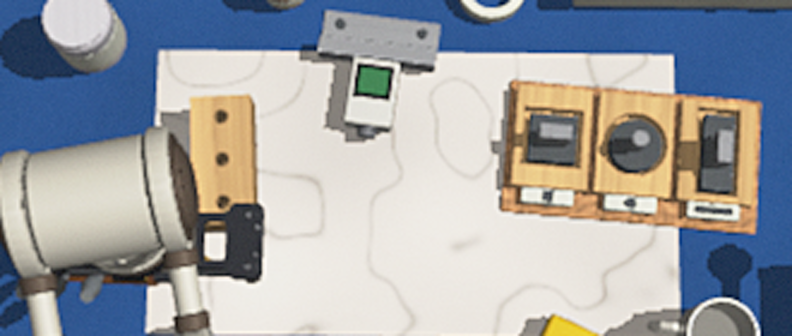

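The force curve shows the full 7 mm of travel ending on a hard stop. The timer is still against the bench stop and the weights are in their slots. Handing in.

```bash
python3 -c "
from workcell import bot
print(bot.job_done())"
```

```text
the job is handed in; nothing more can be done
None
```

The job is handed in at about 133 s: three brushes lean out of the tin's notches, three weights lie in their own slots, and the timer was started and left against the stop; the arm hid the brushes in the final picture, so I last saw them in place before moving the weights.

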